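# Clear and reset the tube mixer

## Task

The tube mixer has to be reset, but a round plaster tin was left standing over its orange-framed key well. Push the tin along the deck until it stands well clear of both key wells, still flat on the mixer's deck, then reach a fingertip into the orange-framed well and hold the sunken key fully down for at least a second before letting it go. Only push the tin (do not lift or tip it), do not press the blue-framed key, and leave the other things where they are.

Things in the scene. Friction and masses are not known exactly. Their poses are not given: they have to be found in the camera images.
- mixer: Fixed cream tube mixer, 310 (x) by 340 mm, deck 100 mm above the bench. Origin: centre of its underside; x to its back, y to its left; its front faces the robot. Both key wells lie in the front of the deck at x = -95, y = +80 and -80 mm (either colour on either side). From x = -40 to 70 mm the deck is plain, flush with the wells' blocks; the jar stands there mid-width. Rollers behind rise 41 mm above the deck.
- reset_well_mouth (a point): Centre of the mouth of the orange-framed well, at deck level, axes as the mixer's. A 48 mm square hole with upright walls, floor 34 mm below the deck; the flat orange frame is 14 mm wide (76 mm outside). At its centre is a round white key, 30 mm in diameter, its top sunk 18 mm below the deck. At the start the tin hides it, the frame showing round it.
- reset_key (a joint): Travel of the key in the orange-framed well, m: 0 up, 0.006 fully down (its top is then 24 mm below the deck), moving straight down. A spring returns it: about 1.5 N to start, 5 N at the bottom stop. Over 0.005 counts as fully down.
- blue_well_mouth (a point): Centre of the mouth of the blue-framed well, level with the deck; the same shape and size as the orange one, with the same sunken key, which must not be pressed.
- blue_key (a joint): Travel of the key in the blue-framed well, m: 0 up, 0.006 fully down. Leave at 0.
- tin: Loose round plaster tin, white with a green lid and a white cross, 64 mm in diameter, 30 mm tall, about 0.12 kg, standing flat on the deck over the orange-framed well (its centre within about 6 mm of the well's). It slides freely on the deck. Origin: centre of its underside.
- jar: Small specimen jar with a red cap, 38 mm in diameter, 52 mm tall, standing loose on the mixer's deck behind and between the wells; leave it alone. Origin: centre of its underside.
- rack: White tube rack on the bench, 70 x 170 mm, 101 mm tall over the coloured tube caps; a bystander. Origin: centre of its underside, y along its length.
- disinfectant: White bottle with a blue label, 64 mm in diameter, 170 mm tall; a bystander. Origin: centre of its underside.
- dropper: Small white dropper bottle with a green cap, 26 mm in diameter, 60 mm tall; a bystander. Origin: centre of its underside.
- carton: White carton with a blue band, 70 x 110 x 75 mm; a bystander. Origin: centre of its underside.
- oximeter: White finger-clip pulse meter 60 x 36 x 31 mm; a bystander. Origin: centre of its underside.
- dish: White round bowl, 150 mm in diameter, 40 mm tall; a bystander. Origin: centre of its underside.
There are look-alikes about, which are no part of the job. Of the things shaped like the tin, the white one is meant.

How it is judged:
On the way, in this order (a step that is already met when the one before it is completed fails the run):
1. the tin stands on the deck clear of both wells (horizontal distance between tin and reset_well_mouth above 0.062 m and horizontal distance between tin and blue_well_mouth above 0.062 m and height (world z) of tin between 0.096 and 0.104 m and angle between tin's own z axis and vertical below 0.1 rad and linear speed of tin below 0.01 m/s), for 0.2 s.
2. the orange-framed key is held fully down by the fingers (value of joint reset_key above 0.005 m and contact force between the fingers and reset_key above 1 N), for 0.9 s.
At the end, for the whole second after the job is handed in: The tin stands flat and still on the mixer's deck, its centre more than 62 mm from the centres of both wells, and both keys are back up (within 1 mm) (all of step 1 and value of joint each of reset_key, blue_key below 0.001 m); the robot touches nothing.
It fails at once if the tin is lifted more than 8 mm off the deck or tipped more than 0.3 rad (height (world z) of tin above 0.108 m or angle between tin's own z axis and vertical above 0.3 rad).
It fails at once if the tin falls off the deck (height (world z) of tin below 0.08 m).
It fails at once if the blue-framed key is pressed more than 2 mm (value of joint blue_key above 0.002 m).
It fails at once if another thing is moved more than 25 mm or knocked over (distance of any of jar, rack, disinfectant, dropper, carton, oximeter, dish from where it was at the start of the episode above 0.025 m or angle between any of jar, rack, disinfectant, dropper, carton, oximeter, dish's own z axis and vertical above 0.5 rad).
It also fails if it takes over 45 s, if anything falls off the work surface, if the arm or the gripper's body presses on something with over 40 N, if the wrist force passes 120 N, or if a joint passes its speed limit or range.

## Robot

A 6-joint arm with a two-finger parallel gripper is mounted at the origin on the work surface. World frame = base frame: x ahead of the robot, y to its left, z up, the work surface at z = 0. Lengths are in m, angles in rad, forces in N, time in s.
With the tool pointing down it reaches from about 0.3 to 0.875 m from the base axis. Payload 6.4 kg.
Tool frame: the origin (TCP) lies midway between the tips of the shut fingers; the grasp point (between the pads) lies 19 mm behind it; z points along the fingers, y is the direction in which the jaws open and shut (so a half turn about z gives the same grasp; the last joint's range is limited). The gripper opens to 85 mm and grips with 20 to 120 N. Pads are 22 mm wide; open, the fingers measure 114 mm over their backs; the gripper's body (76 mm by 85 mm) begins 54 mm behind the grasp point. The pads swing forward as they close: fully open they stand 13 mm farther back than shut.
Start: joints at [-1.349, 0.181, 1.607, -0, 1.354, -0.206], TCP at [0.239, -0.523, 0.231] pointing down, gripper open.
Joint ranges: [-2.99, 2.99], [-0.89, 2.07], [0.3, 2.58], [-1.14, 4.28], [0, 2.63], [-3.12, 3.12]. Speed limits (rad/s): [2.57, 2.57, 3.01, 3.14, 3.14, 3.14].

## Interface

Orientations are given as a unit quaternion [w, x, y, z].
In Python, from bench import ctrl, optics, ticket gives the robot as it stands. The module is installed in compiled form; this text tells all that it offers.
- The arm moves only by the tool step_arm, never from a script. Its argument "targets" is text: rows parted by semicolons, each of 6 numbers parted by spaces: the shift along the tool's x, y, z in mm, then the turn, a rotation vector about the tool's x, y, z in rad. In form: dx dy dz rx ry rz; .... A call has 1 to 8 rows; each row is the pose to reach, as a shift and turn from the pose commanded when the call began, along the tool's axes at that moment; what a row does not reach only later rows make up. A row lasts 1/8 s, in which the tool goes at most 62.5 mm and 10.7 degrees, less where a joint would pass 70% of its speed; a pose out of reach is approached as far as the arm can. A call with a gripper value outside its range is refused whole. "grip" is the opening in per cent of the stroke, from 0 (shut) to 100 (fully open), set as the call begins (left out, the last holds). The fingers move at their own pace and stop on an object; the grip force is fixed at half the most. Time passes only in rows, so rows that repeat a pose let the fingers close. It gives the time, the measured TCP pose, the force and the opening at its end, in the units of the state.
- ctrl.get_obs(): the state, without advancing time (a new reading comes with each control period).
- optics.camera(name): name is "scene" or "top"; returns a dict with "image" (420x560x3 uint8, red, green, blue), "mtx" (3x3 intrinsics, pixels), "D" ([k1, k2, p1, p2, k3] as OpenCV has them; the pictures are not rectified), "xyz" and "orientation" of the camera in the world. Camera axes: x right, y up, looking along -z (the intrinsics and any distortion apply to the point x, -y, -z); pixel columns grow to the right and rows downward; lengths in m; the calibration is good to about 2 mm. A picture is of the moment at which its call begins. There is no depth.
- ticket.hand_in(): hands the job in, once; it reports no verdict.
The state is a dict: "time_s": time; "q": joint angles; "dq": joint speeds; "joint_efforts": joint torques, N m; "eef_pos": TCP position; "eef_rot": TCP orientation; "wrist_force": force on the tool from outside, world axes, zero at the start; "torque": the same for the moment, N m; "opening": opening from 0.0 (shut) to 1.0 (fully open).
Only numpy, scipy, OpenCV 4.12 (cv2) and the standard library are available. Lean on these libraries where they do the work, as an engineer would, in place of code of your own. Each camera call takes 0.05 s, during which the arm holds its last target.

## Working session

There is one attempt and no reset: what is moved stays moved. The work goes in short steps, Python scripts to look and compute and a tool call to move; the robot and the scene stay as the last step left them, time stands still between calls to the robot, and variables do not carry over. Pictures are saved under pics/ and viewed, and the job is handed in when it is done.

Besides the shell and the picture viewer there is one more tool, called after "Request:" as name(argument=value, ...) on one line, values as JSON. step_arm: Moves the arm, as the interface text tells. Its arguments: {"type":"object","properties":{"targets":{"type":"string"},"grip":{"type":"number"}},"required":["targets"]}

```bash
mkdir -p pics; python3 - <<'E'
from bench import ctrl, optics
import cv2,pickle
o=ctrl.get_obs();print(o['time_s'],o['eef_pos'],o['eef_rot'],o['opening'])
C={n:optics.camera(n) for n in("scene","top")}
pickle.dump(C,open('c0.pkl','wb'))
for n,c in C.items():
    cv2.imwrite(f'pics/{n}0.png',c['image'][...,::-1]);print(n,c['mtx'],c['D'],c['xyz'],c['orientation'])
E
```

```text
0.0 [ 0.23844738 -0.52264311  0.23038886] [-8.57715767e-04  9.77213107e-01  2.12258823e-01 -4.00824543e-06] 0.99612032829358
scene [[510.36013075   0.         278.30695793]
 [  0.         510.36013075 207.40266367]
 [  0.           0.           1.        ]] [-0.00729999  0.          0.          0.          0.        ] [ 1.20372538 -0.53561904  1.40044861] [0.83953772 0.26290282 0.13289091 0.45650688]
top [[415.17573596   0.         277.21756386]
 [  0.         415.17573596 208.27936148]
 [  0.           0.           1.        ]] [-0.01778687  0.          0.          0.          0.        ] [ 0.38252043 -0.03021766  1.34247453] [-0.69663714 -0.0191288   0.02540635  0.71671842]
```

View pics/top0.png

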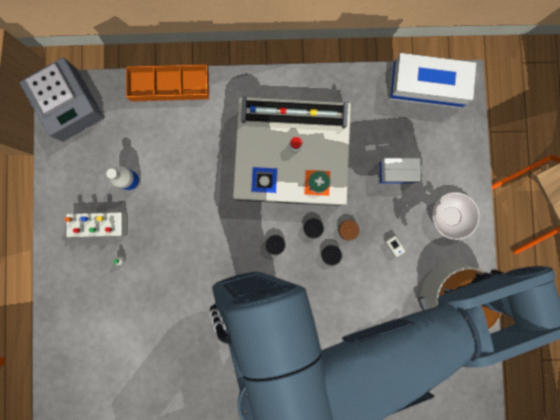

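View pics/scene0.png

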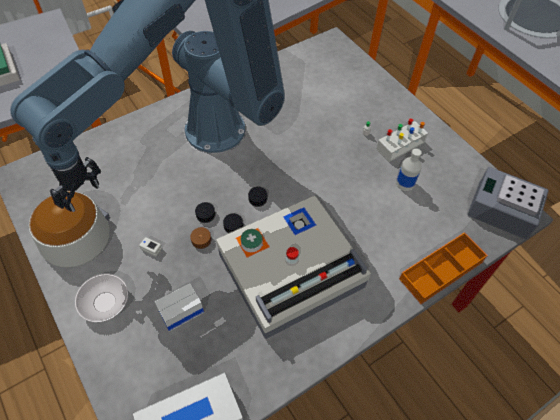

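The top view shows the mixer in the centre. The tin with its green lid is on the orange frame at about (318,181), the blue well is at (264,180) and the red-capped jar at (296,143). Next I'll enlarge both views.

```bash
python3 - <<'E'
import cv2
a=cv2.imread('pics/top0.png')[90:215,225:360];cv2.imwrite('pics/topc.png',cv2.resize(a,None,fx=4.7,fy=4.7,interpolation=cv2.INTER_CUBIC)[:600])
a=cv2.imread('pics/scene0.png')[190:335,210:375];cv2.imwrite('pics/scenec.png',cv2.resize(a,None,fx=4,fy=4,interpolation=cv2.INTER_CUBIC))
E
```

```text
(no output)
```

View pics/topc.png

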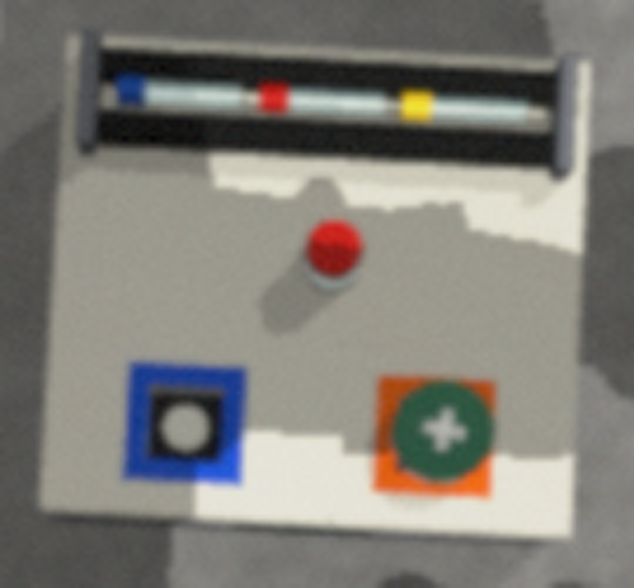

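View pics/scenec.png

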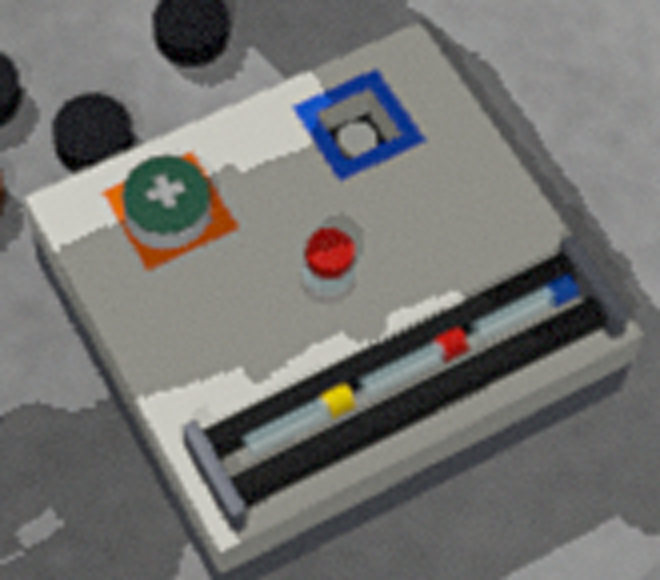

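The crops show all four corners of both frames. In topc, orange is at (378,377) (495,382) (491,496) (374,492) and blue at (131,363) (246,369) (242,485) (125,479). The lid centre is at (442,431) and the jar cap at (334,248). The tin is slightly right of the orange well's centre.

```bash
cat > h.py <<'E'
import numpy as np,cv2
from scipy.spatial.transform import Rotation as R
def ray(c,px,z):
    px=np.atleast_2d(np.array(px,float))
    u=cv2.undistortPoints(px[:,None],c['mtx'],c['D'])[:,0]
    q=c['orientation'];Rm=R.from_quat([q[1],q[2],q[3],q[0]]).as_matrix()
    d=np.c_[u[:,0],-u[:,1],-np.ones(len(u))]@Rm.T
    o=np.array(c['xyz']);return o+d*((z-o[2])/d[:,2])[:,None]
def crop(p,x0,y0,f): return (np.array(p)+.5)/f-.5+[x0,y0]
E
python3 - <<'E'
import pickle;from h import *
np.set_printoptions(precision=4,suppress=True)
C=pickle.load(open('c0.pkl','rb'))
S={'top':(225,90,4.7,dict(o=[(378,377),(495,382),(491,496),(374,492)],b=[(131,363),(246,369),(242,485),(125,479)],tin=[(442,431)],jar=[(334,248)],front=[(40,513),(572,538)])),
'scene':(210,190,4,dict(o=[(106,192),(193,152),(239,230),(150,270)],b=[(295,104),(378,70),(425,140),(342,180)],tin=[(168,194)],jar=[(331,251)],front=[(28,200),(422,25)]))}
for n,(x,y,f,d) in S.items():
    for k,p in d.items():
        r=ray(C[n],crop(p,x,y,f),{'tin':.13,'jar':.152}.get(k,.1))
        print(n,k,r.mean(0)[:2],[np.round(np.linalg.norm(r[i]-r[i-1]),4) for i in range(len(r))])
        if k=='front':print(r)
E
```

```text
top o [ 0.5351 -0.1646] [np.float64(0.0742), np.float64(0.0753), np.float64(0.0736), np.float64(0.075)]
top b [ 0.5477 -0.0056] [np.float64(0.0749), np.float64(0.0739), np.float64(0.0749), np.float64(0.0749)]
top tin [ 0.5349 -0.1662] [np.float64(0.0)]
top jar [ 0.6477 -0.1009] [np.float64(0.0)]
top front [ 0.4803 -0.0806] [np.float64(0.3404), np.float64(0.3404)]
[[ 0.4931  0.0891  0.1   ]
 [ 0.4675 -0.2504  0.1   ]]
scene o [ 0.5379 -0.1636] [np.float64(0.0738), np.float64(0.0728), np.float64(0.0755), np.float64(0.0723)]
scene b [ 0.5495 -0.0035] [np.float64(0.0757), np.float64(0.0718), np.float64(0.0719), np.float64(0.0728)]
scene tin [ 0.5401 -0.1674] [np.float64(0.0)]
scene jar [ 0.6524 -0.1022] [np.float64(0.0)]
scene front [ 0.4868 -0.0795] [np.float64(0.3388), np.float64(0.3388)]
[[ 0.4731 -0.2483  0.1   ]
 [ 0.5005  0.0894  0.1   ]]
```

Both views agree to about 3 mm, and the frames measure 73–76 mm with the wells 160 mm apart, as they should be. I'll push the tin towards the mixer's back with the fingers part-open as a cradle, using tool x along mixer x.

```bash
cat >> h.py <<'E'
O=np.array([.5365,-.164]);yaw=np.arctan2(-.0121,.1595)
X=np.array([np.cos(yaw),np.sin(yaw)]);Y=np.array([-X[1],X[0]])
def go(t):
    from bench import ctrl
    o=ctrl.get_obs();q=o['eef_rot'];r=R.from_quat([q[1],q[2],q[3],q[0]])
    g=R.from_matrix(np.c_[np.r_[X,0],np.r_[-Y,0],[0,0,-1]])
    print('t',o['time_s'],'pos',o['eef_pos'],'shift',np.round(r.inv().apply(np.array(t)-o['eef_pos'])*1000,1),'turn',np.round((r.inv()*g).as_rotvec(),4),'F',o['wrist_force'],o['opening'])
E
python3 - <<'E'
from h import *
T=np.array([.5375,-.167]);d=T-O
print('tin mixer off',d@X,d@Y,np.degrees(yaw))
a=T-.058*X; print(a)
go([*a,.24]);go([*a,.107])
E
```

```text
tin mixer off 0.0012240689689032235 -0.002915759791095319 -4.338266791428195
[ 0.47966618 -0.16261261]
t 0.1 pos [ 0.2384656  -0.52267132  0.23046489] shift [ 368.8 -227.6   -9. ] turn [-0.0016  0.      0.5035] F [ 0.29713921  0.42675527 -0.42300239] 1.002076399467691
t 0.1 pos [ 0.2384656  -0.52267132  0.23046489] shift [ 368.8 -227.3  124. ] turn [-0.0016  0.      0.5035] F [ 0.29713921  0.42675527 -0.42300239] 1.002076399467691
```

Request:
step_arm(targets="50 -31 -10 0 0 0.1; 100 -62 -10 0 0 0.25; 150 -92 -10 0 0 0.4; 200 -123 -10 0 0 0.5035; 250 -154 -10 0 0 0.5035; 300 -185 -10 0 0 0.5035; 345 -213 -10 0 0 0.5035; 369 -227.5 -10 0 0 0.5035", grip=47)

```text
time_s: 1.1
eef_pos: [0.4807, -0.1605, 0.241]
eef_rot: [-0.0, 0.999, -0.037, -0.0]
wrist_force: [-0.2, -0.4, -0.4]
opening: 0.469
```

```bash
python3 - <<'E'
from h import *
go([.4797,-.1626,.107])
from bench import optics
for n in('top','scene'): cv2.imwrite(f'pics/{n}1.png',optics.camera(n)['image'][...,::-1])
E
```

```text
t 1.1 pos [ 0.480709   -0.16052518  0.24096725] shift [ -0.8   2.2 134. ] turn [-0.0006  0.0004  0.0025] F [-0.23794496 -0.43666347 -0.37390412] 0.4690165181216495
```

View pics/scene1.png

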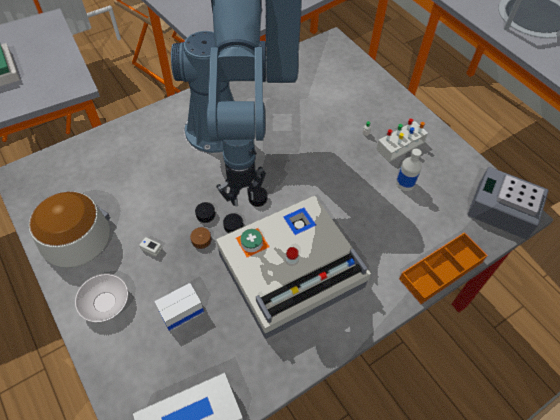

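The gripper is in front of the tin at about (240,185), and nothing has moved. I'll descend and then check.

Request:
step_arm(targets="0 1 50 0 0 0; 0 2 95 0 0 0; 0 2 125 0 0 0; 0 2 132 0 0 0; 0 2 132 0 0 0")

```text
time_s: 1.82
eef_pos: [0.4797, -0.1657, 0.1096]
eef_rot: [0.0, 0.999, -0.038, -0.0]
wrist_force: [0.1, 0.8, 0.3]
opening: 0.47
```

```bash
python3 - <<'E'
from h import *
go([.4797,-.1626,.107])
from bench import optics
for n,(x,y) in dict(top=(225,90),scene=(190,150)).items():
    a=optics.camera(n)['image'][...,::-1][y:y+150,x:x+190];cv2.imwrite(f'pics/{n}2.png',cv2.resize(a,None,fx=4,fy=4,interpolation=cv2.INTER_CUBIC))
E
```

```text
t 1.825 pos [ 0.47969341 -0.16570485  0.10960289] shift [-0.2 -3.1  2.6] turn [ 0.0001  0.0002 -0.0006] F [0.11387803 0.78495595 0.28968711] 0.4698932740373186
```

View pics/scene2.png

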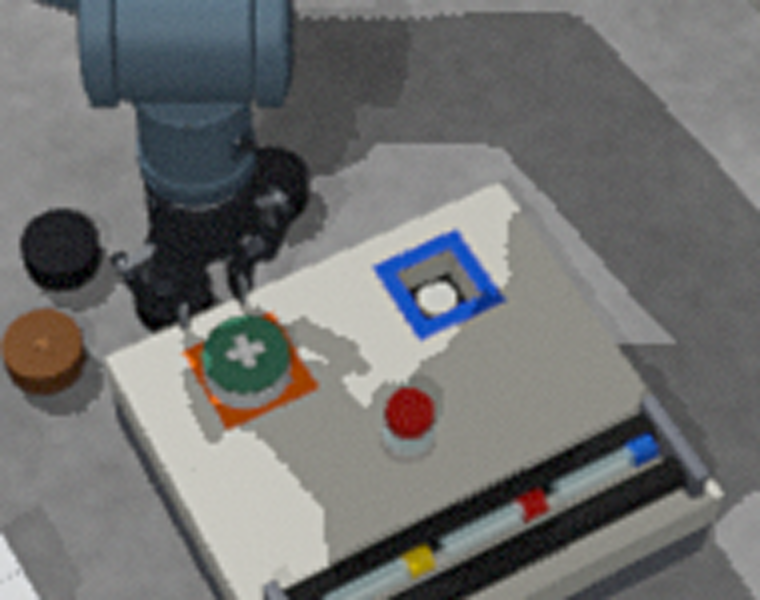

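View pics/top2.png

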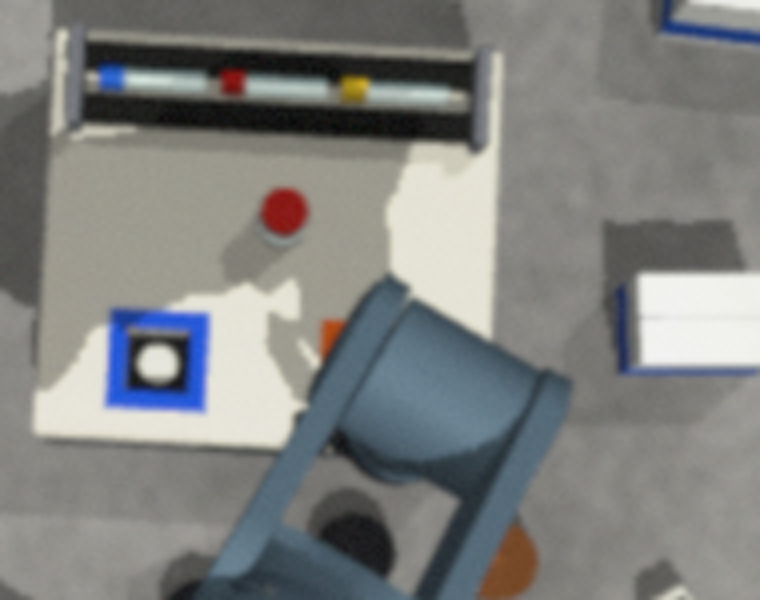

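The finger tips straddle the tin's front edge at scene2 (185,315) and (242,285), with no contact yet. Now a gentle push along mixer x.

Request:
step_arm(targets="8 0 2 0 0 0; 16 0 2 0 0 0; 24 0 2 0 0 0; 32 0 2 0 0 0; 40 0 2 0 0 0; 48 0 2 0 0 0; 56 0 2 0 0 0; 56 0 2 0 0 0")

```text
time_s: 2.92
eef_pos: [0.5364, -0.1694, 0.1072]
eef_rot: [0.0, 0.999, -0.038, 0.0]
wrist_force: [-0.7, 0.2, -0.8]
opening: 0.472
```

```bash
python3 - <<'E'
from h import *
go([.5,-.1626,.107])
from bench import optics
for n,(x,y) in dict(scene=(190,150)).items():
    a=optics.camera(n)['image'][...,::-1][y:y+150,x:x+190];cv2.imwrite(f'pics/{n}3.png',cv2.resize(a,None,fx=4,fy=4,interpolation=cv2.INTER_CUBIC))
E
```

```text
t 2.925 pos [ 0.53636294 -0.16942188  0.10724718] shift [-36.8  -4.1   0.2] turn [ 0.0001 -0.0007  0.0002] F [-0.73860776  0.19327015 -0.83516801] 0.4719907403865811
```

View pics/scene3.png

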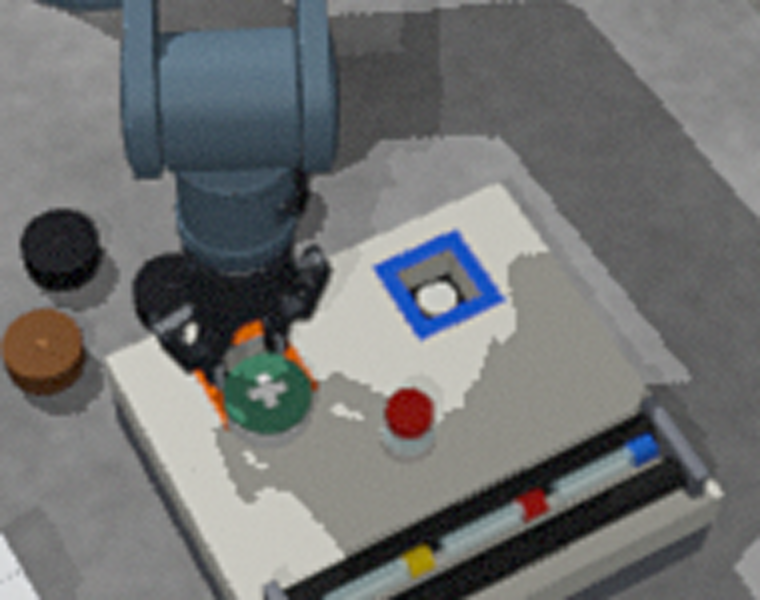

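The tin, at scene3 (267,393), is sliding flat between the fingers and clear of the jar at (410,412). I'll continue.

Request:
step_arm(targets="8 0 0 0 0 0; 16 0 0 0 0 0; 24 0 0 0 0 0; 32 0 0 0 0 0; 40 0 0 0 0 0; 47 0 0 0 0 0; 52 0 0 0 0 0; 55 0 0 0 0 0")

```text
time_s: 3.98
eef_pos: [0.5907, -0.1735, 0.1073]
eef_rot: [-0.0, 0.999, -0.038, -0.0]
wrist_force: [-0.6, 1.1, -0.5]
opening: 0.47
```

Request:
step_arm(targets="0 0 0 0 0 0; -12 0 0 0 0 0; -24 0 0 0 0 0; -35 0 0 0 0 0; -45 0 -10 0 0 0; -55 0 -40 0 0 0; -55 0 -60 0 0 0; -55 0 -60 0 0 0", grip=47)

```text
time_s: 4.97
eef_pos: [0.5367, -0.1701, 0.17]
eef_rot: [0.001, 0.999, -0.038, 0.002]
wrist_force: [0.3, -0.3, -0.3]
opening: 0.467
```

```bash
python3 - <<'E'
from h import *
go([*O,.13])
from bench import optics
for n,(x,y) in dict(top=(225,90),scene=(190,150)).items():
    c=optics.camera(n)
    a=c['image'][...,::-1][y:y+150,x:x+190];cv2.imwrite(f'pics/{n}4.png',cv2.resize(a,None,fx=4,fy=4,interpolation=cv2.INTER_CUBIC))
E
```

```text
t 4.975 pos [ 0.53669145 -0.17014588  0.16995823] shift [-0.8 -6.2 39.9] turn [ 0.0022 -0.0046 -0.0001] F [ 0.3488715  -0.28004696 -0.26959479] 0.46723145857031007
```

View pics/scene4.png

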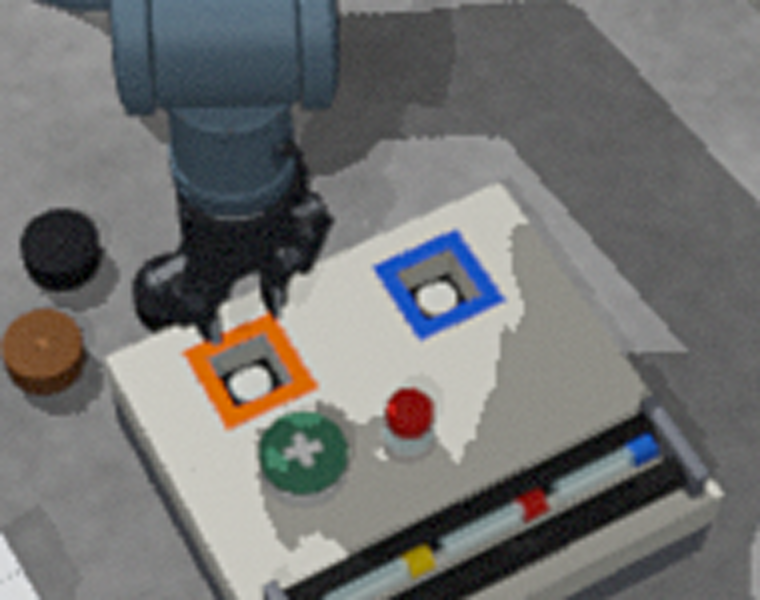

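View pics/top4.png

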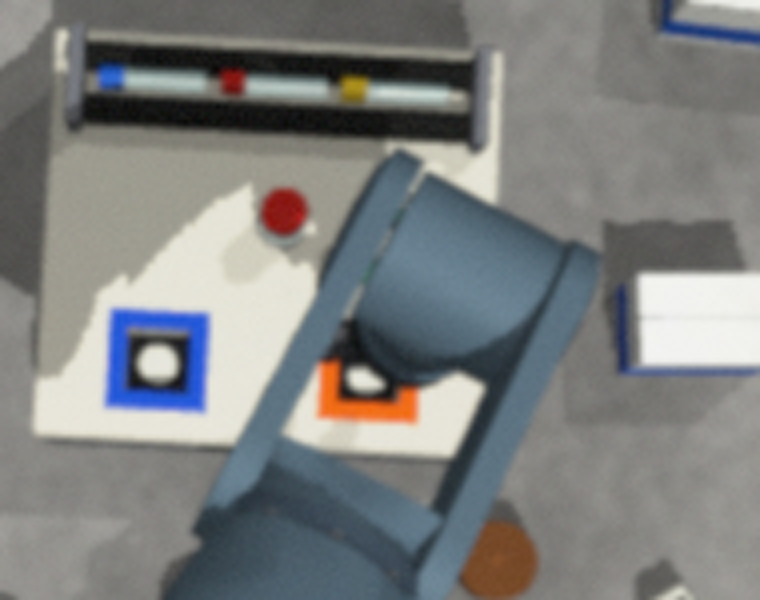

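In scene4 the tin stands flat at (304,453) behind the well. The orange frame corners are at (184,354) (272,317) (318,384) (229,430) with the white key at (251,384), and the blue well is clear at (438,285).

```bash
python3 - <<'E'
import pickle;from h import *
C=pickle.load(open('c0.pkl','rb'))
f=lambda p,z:ray(C['scene'],crop(p,190,150,4),z)
t=f((304,453),.13)[0,:2];o=f([(184,354),(272,317),(318,384),(229,430)],.1).mean(0)[:2];k=f((251,384),.082)[0,:2];b=f([(375,267),(458,231),(505,299),(422,340)],.1).mean(0)[:2]
kt=ray(C['top'],crop((158,362),225,90,4),.082)
print(t,o,k,b,kt,np.linalg.norm(t-o),np.linalg.norm(t-b),(t-o)@X,(t-o)@Y)
E
```

```text
[ 0.62996291 -0.17660651] [ 0.53768983 -0.16447453] [ 0.53827533 -0.16519676] [ 0.55009038 -0.00386189] [[ 0.54912917 -0.00504303  0.082     ]] 0.09306720910583796 0.1903163809337503 0.0929264177835449 -0.0051172540163487695
```

The tin is 93 mm from the orange well and 190 mm from the blue. I'll shut the fingers, centre over the orange well and lower to just above the deck.

Request:
step_arm(targets="0 -3 0 0 0 0; 0 -5.7 0 0 0 0; 0 -5.7 15 0 0 0; 0 -5.7 30 0 0 0; 0 -5.7 45 0 0 0; 0 -5.7 57 0 0 0; 0 -5.7 57 0 0 0; 0 -5.7 57 0 0 0", grip=0)

```text
time_s: 6.08
eef_pos: [0.5363, -0.1638, 0.1106]
eef_rot: [0.0, 0.999, -0.038, 0.0]
wrist_force: [-0.2, 0.1, 0.2]
opening: -0.002
```

```bash
python3 - <<'E'
from h import *
for i in range(3):
  go([.5375,-.1645,.085])
  from bench import optics
  c=optics.camera('scene')
a=c['image'][...,::-1][190:290,200:320];cv2.imwrite('pics/scene5.png',cv2.resize(a,None,fx=6,fy=6,interpolation=cv2.INTER_CUBIC))
E
```

```text
t 6.075 pos [ 0.53633092 -0.16382913  0.11057335] shift [ 1.2  0.6 25.6] turn [ 0.0002 -0.0005 -0.    ] F [-0.17715876  0.11851993  0.15716002] -0.001520909447902407
t 6.125 pos [ 0.53652422 -0.1639139   0.11087834] shift [ 1.   0.5 25.9] turn [ 0.0005 -0.001   0.0001] F [ 0.19861812 -0.08773231  0.77008214] 0.003366554373766174
t 6.175 pos [ 0.53655649 -0.16393324  0.11099654] shift [ 1.   0.5 26. ] turn [ 0.0005 -0.0012  0.    ] F [0.27816277 0.11328988 0.22789198] 0.002807267495481691
```

View pics/scene5.png

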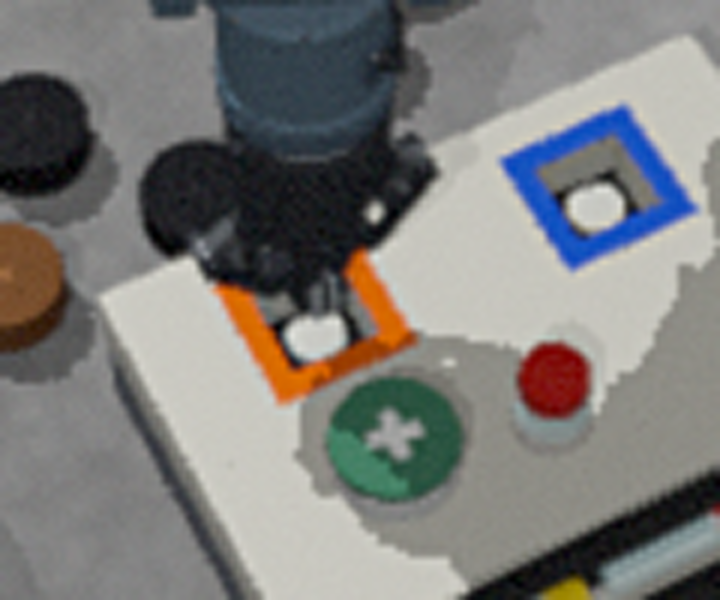

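The shut tip, at scene5 (318,290), hangs over the orange well in line with the key at (315,337). I'll lower gently.

Request:
step_arm(targets="1 0.5 8 0 0 0; 1 0.5 15 0 0 0; 1 0.5 21 0 0 0; 1 0.5 26 0 0 0; 1 0.5 29 0 0 0; 1 0.5 31 0 0 0; 1 0.5 31 0 0 0")

```text
time_s: 7.1
eef_pos: [0.5369, -0.1641, 0.0794]
eef_rot: [-0.0, 0.999, -0.038, -0.0]
wrist_force: [-2.3, 0.4, 3.9]
opening: 0.001
```

Request:
step_arm(targets="0 0 2 0 0 0; 0 0 4 0 0 0; 0 0 4 0 0 0; 0 0 4 0 0 0")

```text
time_s: 7.6
eef_pos: [0.5373, -0.1643, 0.076]
eef_rot: [0.0, 0.999, -0.038, 0.0]
wrist_force: [-3.9, 1.3, 8.4]
opening: 0.002
```

```bash
python3 - <<'E'
from h import *
go([.5375,-.1645,.074])
E
```

```text
t 7.6 pos [ 0.53725198 -0.16429716  0.07601829] shift [0.3 0.2 2. ] turn [ 0.0002 -0.0005  0.0001] F [-3.88664542  1.27902799  8.44074593] 0.002105338152918194
```

Now 8.4 N at z = 0.076, which is above the 5 N at the stop. I'll press slightly harder and hold.

Request:
step_arm(targets="0 0 1.5 0 0 0; 0 0 2 0 0 0; 0 0 2 0 0 0; 0 0 2 0 0 0; 0 0 2 0 0 0; 0 0 2 0 0 0; 0 0 2 0 0 0; 0 0 2 0 0 0")

```text
time_s: 8.6
eef_pos: [0.5374, -0.1644, 0.0758]
eef_rot: [0.0, 0.999, -0.038, 0.0]
wrist_force: [-9.4, 4.2, 22.3]
opening: 0.006
```

Request:
step_arm(targets="0 0 0 0 0 0; 0 0 0 0 0 0; 0 0 0 0 0 0; 0 0 0 0 0 0; 0 0 0 0 0 0; 0 0 0 0 0 0; 0 0 0 0 0 0; 0 0 0 0 0 0")

```text
time_s: 9.6
eef_pos: [0.5373, -0.1644, 0.0757]
eef_rot: [0.0, 0.999, -0.038, 0.0]
wrist_force: [-9.1, 3.7, 22.0]
opening: 0.0
```

Firm stop at z = 0.0757, against 0.076 expected with the key fully down. The force held at 22 N for 2 s. A look before releasing.

```bash
python3 - <<'E'
from h import *
from bench import optics
c=optics.camera('scene')
a=c['image'][...,::-1][190:290,200:320];cv2.imwrite('pics/scene6.png',cv2.resize(a,None,fx=6,fy=6,interpolation=cv2.INTER_CUBIC))
E
```

```text
(no output)
```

View pics/scene6.png

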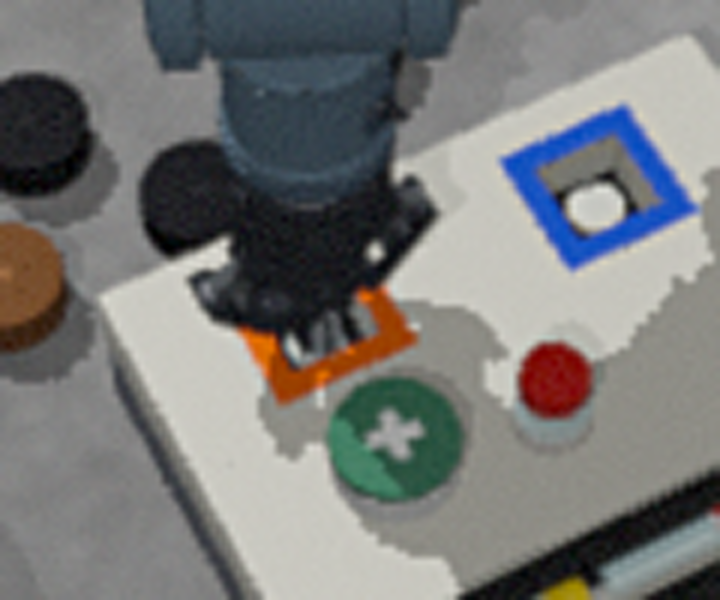

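The fingers stand inside the well on the key at (325,335), and the tin at (395,437) has not moved. I'll release, rising straight up.

Request:
step_arm(targets="0 0 -6 0 0 0; 0 0 -14 0 0 0; 0 0 -28 0 0 0; 0 0 -50 0 0 0; 0 0 -90 0 0 0; -20 0 -130 0 0 0; -60 0 -150 0 0 0; -100 0 -150 0 0 0")

```text
time_s: 10.65
eef_pos: [0.4375, -0.1574, 0.2259]
eef_rot: [0.001, 0.999, -0.038, 0.002]
wrist_force: [-0.2, -0.5, -0.1]
opening: -0.002
```

Request:
step_arm(targets="-20 0 0 0 0 0; -20 0 0 0 0 0; -20 0 0 0 0 0; -20 0 0 0 0 0")

```text
time_s: 11.15
eef_pos: [0.4181, -0.1553, 0.2234]
eef_rot: [0.0, 0.999, -0.038, 0.0]
wrist_force: [0.9, 0.9, 0.1]
opening: 0.0
```

```bash
python3 - <<'E'
from h import *
go([.5375,-.1645,.074])
from bench import optics
c=optics.camera('scene')
a=c['image'][...,::-1][190:290,200:320];cv2.imwrite('pics/scene7.png',cv2.resize(a,None,fx=6,fy=6,interpolation=cv2.INTER_CUBIC))
E
```

```text
t 11.15 pos [ 0.4180648  -0.15531191  0.22338537] shift [119.8   0.2 149.4] turn [ 0.     -0.0002  0.0004] F [0.93026152 0.89025866 0.0580318 ] 0.000278408595318381
```

View pics/scene7.png

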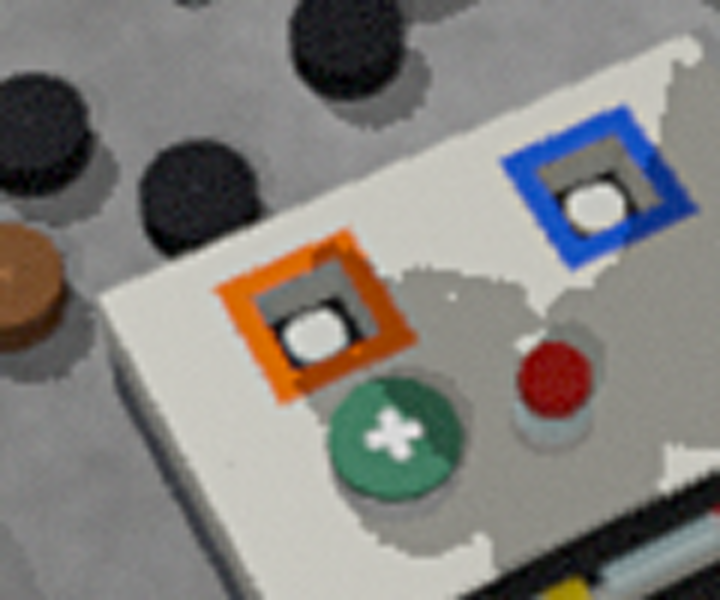

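The key at (317,333) is back up and looks like the blue one. The tin is flat at (395,437), the jar has not moved, and the gripper is clear.

```bash
python3 -c "
from bench import ticket
print(ticket.hand_in())"
```

```text
the job is handed in; nothing more can be done
None
```

The tin now stands clear of both wells, the orange-framed key has been pressed and released, and the job is handed in; the hand-in gives no verdict.

- **Tin:** I pushed it along the deck towards the mixer's back with part-open fingers. It stands flat about 93 mm from the orange well and about 190 mm from the blue one. It was not lifted or tipped in any picture.
- **Key:** I pressed it with the shut fingertips down to a firm stop at z ≈ 0.0757 m, against 0.076 m expected for fully down. It stayed there for about 2 s at about 22 N, and there was also an unexplained sideways force of up to about 9 N. Key travel can't be read directly, so "fully down" rests on the stop height and the force.
- **Final look:** the orange key is back up and looks like the untouched blue one. The jar has not moved, the wrist force is about zero, and the gripper is about 0.12 m above deck level, touching nothing. The clock read about 11 s of the 45 s allowed. This picture covered only the front of the mixer; I did not check the bench bystanders again, but the arm made no contact near them.

The two camera views disagreed by 2 to 5 mm, so I used averages. That was well within the margins.

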